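# Refit a washed burner cap on a camp stove and spark-test it

### The job

Take the washed brass burner cap off the mouth of the tin measuring cup, feel for the hole in the bare burner of the camp stove with the cap's stem, and press the cap straight in until it sits fully down and level on the burner, leaving it there. Then test the spark: push the stove's igniter button all the way down and let it go. Never force the cap against the burner: a firm thumb push of about 20 N is plenty and a hard shove damages it. Do not knock over the cup or disturb the wooden spoon or the lighter lying beside it.

Things in the scene. Friction and masses are not known exactly. Their poses are not given: they have to be found in the camera images.
- cap: Loose brass burner cap: disc 56 mm across, 12 mm thick at the rim (14 mm at the middle), with a plain square-ended stem 14 mm in diameter, 20 mm long, below its centre; 0.15 kg. Origin on the axis at the disc's underside, z up, stem along -z. Starts level on the mouth of the measuring cup, stem hanging inside. Grip it across the rim: cup and burner hub are narrower, leaving room for fingertips.
- cup: Tin measuring cup standing on the cart: 50 mm across the rim, 55 mm high, about 0.09 kg. Origin at the centre of its underside, z up. A flat handle 13 mm wide sticks out along its +x at 46 mm height, to 106 mm from the axis: take the cap with the fingers on the cup's +y and -y sides.
- burner: The bare one of the stove's two burners (left or right): a fixed dish 112 mm across, rim 7 mm high, with a round hub 41 mm in diameter, flat top 32 mm up. Origin at the dish's centre on the stove top, z up. The hub is clamped off centre, up to 4 mm along the dish's x and up to 4 mm along y, differently each time. A spark electrode 20 mm high stands 37 mm from the centre at +x.
- burner_seat (a point): Point 32 mm above the dish's centre, level with the flat top of the bare hub (NOT the hole's true centre, see burner). In the hub's middle is a sharp-edged blind hole 15.6 mm in diameter, 24 mm deep. From about 10 mm deep a spring clip grips the stem (about 20 N in all, squeezing); pushing past it takes 5 to 10 N. Fully home, the disc's underside rests on the hub.
- fitted_burner: The other burner, same dish, hub and cap, its cap already in place (cap top 46 mm above the origin). Origin at the centre of its dish on the stove top. Leave it as it is.
- stove: Two-burner camp stove, fixed: steel box 300 mm (x) by 460 mm (y), flat top 85 mm above the cart. Origin at the centre of its underside, z up, front to -x. The burners stand on top at x = +33 mm, y = +115 and -115 mm. On the front ledge, x = -115 mm: two knobs 26 mm high at y = +140 and -140 mm, the igniter button at y = 0.
- igniter (a joint): Travel of the igniter button in m: 0 released, 0.006 fully down; springs back; takes 2 N to start and 7 N to reach the bottom.
- igniter_top (a point): Centre of the top face of the igniter button (22 mm across), pressed straight down; the top is 22 mm above the stove top when released. This point moves with the button.
- spoon: Wooden spoon 265 mm long lying on the cart. Leave it alone.
- lighter: Yellow plastic lighter, 78 by 25 by 12 mm, lying on the cart. Leave it alone.
Mind the look-alikes: they are no part of the job. There is more than one size of the cap; the one meant has the size given above.

How it is judged:
On the way, in this order (a step that is already met when the one before it is completed fails the run):
1. the cap sits fully down and level on the bare burner, its stem in the hole (z of cap in the frame of burner below 0.034 m and horizontal distance between cap and burner below 0.009 m and angle between cap's own z axis and vertical below 0.08 rad), for 0.2 s.
2. the igniter button is pushed all the way down with the cap in place (value of joint igniter above 0.005 m and z of cap in the frame of burner below 0.034 m), for 0.05 s.
At the end, for the whole second after the job is handed in: The cap rests in the bare burner's hole, its disc within 2 mm of fully down on the hub and level within about 4.5 degrees, released and still; the igniter has been pushed to at least 5 mm of its 6 mm after that and has sprung back up (all of step 1 and z of cap in the frame of burner above 0.029 m and linear speed of cap below 0.01 m/s and value of joint igniter below 0.0015 m); the robot touches nothing.
It fails at once if the cap is forced against the burner with more than 60 N (all contacts added up, the clip's squeeze of about 20 N included) (contact force between cap and burner above 60 N).
It fails at once if the measuring cup is knocked over (angle between cup's own z axis and vertical above 0.6 rad).
It fails at once if the spoon is shifted by more than 20 mm (distance of spoon from where it was at the start of the episode above 0.02 m).
It fails at once if the lighter is shifted by more than 20 mm (distance of lighter from where it was at the start of the episode above 0.02 m).
It also fails if it takes over 72 s, if anything falls off the work surface, if the arm or the gripper's body presses on something with over 40 N, if the wrist force passes 120 N, or if a joint passes its speed limit or range.

### The arm

A 6-joint arm with a two-finger parallel gripper is mounted at the origin on the work surface. World frame = base frame: x ahead of the robot, y to its left, z up, the work surface at z = 0. Lengths are in m, angles in rad, forces in N, time in s.
With the tool pointing down it reaches from about 0.325 to 0.775 m from the base axis. Payload 5.5 kg.
Tool frame: the origin (TCP) lies midway between the tips of the shut fingers; the grasp point (between the pads) lies 19 mm behind it (robot.grip_point_offset is the distance from the TCP to the grasp point, in m); z points along the fingers, y is the direction in which the jaws open and shut (so a half turn about z gives the same grasp; the last joint's range is limited). The gripper opens to 85 mm and grips with 20 to 120 N. Pads are 22 mm wide; open, the fingers measure 114 mm over their backs; the gripper's body (76 mm by 85 mm) begins 54 mm behind the grasp point. The pads swing forward as they close: fully open they stand 13 mm farther back than shut.
Start: joints at [1.286, 0.091, 1.231, -0, 1.82, -0.057], TCP at [0.136, 0.585, 0.231] pointing down, gripper open.
Joint ranges: [-2.87, 2.87], [-0.86, 2.18], [0.17, 2.46], [-1.51, 4.65], [0.06, 2.69], [-2.65, 2.65]. Speed limits (rad/s): [2.57, 2.57, 3.01, 3.14, 3.14, 3.14].

### API

Orientations are given as a unit quaternion [x, y, z, w].
In Python, from bench import robot gives the robot as it stands. The module is installed in compiled form; this text tells all that it offers.
- The arm moves only by the tool apply_moves, never from a script. Its argument "motion" is a list of rows, each an object with "gripper": the closure, from 0 (fully open) to 1 (shut); "translation": the shift along the tool's x, y, z in cm, a list of three; "spin": the turn about the tool's z in degrees. A call has 1 to 5 rows; each row shifts and turns the commanded pose from where the row before left it, along the tool's axes as they then stand; what a row does not reach is not made up. A row lasts 1/10 s, in which the tool goes at most 50 mm and 8.59 degrees, less where a joint would pass 70% of its speed; a pose out of reach is approached as far as the arm can. A call with a gripper value outside its range is refused whole. The fingers move at their own pace and stop on an object; "squeeze" is the grip in N (left out, the last holds). Time passes only in rows, so rows that do not move let the fingers close. It gives the time, the measured TCP pose, the force and the opening at its end, in the units of the state.
- robot.read_state(): the state, without advancing time (a new reading comes with each control period).
- robot.snapshot(name): name is "scene" or "top" or "wrist"; returns a dict with "pixels" (420x560x3 uint8, red, green, blue), "intrinsics" (3x3 intrinsics, pixels), "R" (3x3) and "t" (3): a world point X has camera coordinates R X + t; the wrist camera has in their place "tool_from_camera" (4x4, takes a point from camera to tool coordinates, whose origin is the TCP and whose axes are the flange's). Camera axes: x right, y down, z forward; pixel columns grow to the right and rows downward; lengths in m; the calibration is good to about 2 mm. A picture is of the moment at which its call begins: read the wrist's pose just before it. There is no depth.
- robot.sign_off(): hands the job in, once; it reports no verdict.
The state is a dict: "clock": time; "joints": joint angles; "joint_velocities": joint speeds; "joint_efforts": joint torques, N m; "eef_pos": TCP position; "tcp_rot": TCP orientation; "contact_force": force on the tool from outside, world axes, zero at the start; "ft_torque": the same for the moment, N m; "finger_gap": finger opening in m.
Only numpy, scipy, OpenCV 4.12 (cv2) and the standard library are available. Lean on these libraries where they do the work, as an engineer would, in place of code of your own. Each camera call takes 0.05 s, during which the arm holds its last target.

## Working session

There is one attempt and no reset: what is moved stays moved. The work goes in short steps, Python scripts to look and compute and a tool call to move; the robot and the scene stay as the last step left them, time stands still between calls to the robot, and variables do not carry over. Pictures are saved under pics/ and viewed, and the job is handed in when it is done.

Besides the shell and the picture viewer there is one more tool, called after "Emit:" by a JSON object that holds its "op" and its "data", one argument or row to a line. apply_moves: Moves the arm, as the interface text tells. Its arguments: {"type":"object","properties":{"motion":{"type":"array"},"squeeze":{"type":"number"}},"required":["motion"]}

```bash
mkdir -p pics; python3 - <<'E'
from bench import robot
import cv2,json,numpy as np
s=robot.read_state();print(s)
for n in ["scene","top","wrist"]:
    p=robot.snapshot(n);cv2.imwrite(f"pics/{n}0.png",p["pixels"][:,:,::-1])
    np.savez(f"pics/{n}0.npz",**p); print(n,[ (k,np.round(p[k],4).tolist()) for k in p if k!="pixels"])
print(robot.grip_point_offset)
E
```

```text
{'clock': 0.0, 'joints': array([ 1.28630365e+00,  9.18900772e-02,  1.23187637e+00, -1.50726294e-05,
        1.81983025e+00, -5.67066359e-02]), 'joint_velocities': array([-0.00029908, -0.00131037, -0.00231986, -0.00064514,  0.00034343,
        0.00024299]), 'joint_efforts': array([-6.17625064e-04, -4.58720219e+01, -4.18030322e+01, -8.35497167e-05,
        1.11848282e-02, -3.06623420e-06]), 'eef_pos': array([0.13542219, 0.58422163, 0.23013757]), 'tcp_rot': array([ 1.13648731e-01,  9.93520489e-01, -9.88715039e-04, -1.62916801e-04]), 'contact_force': array([-0.10078194, -0.04393856,  0.4688255 ]), 'ft_torque': array([-0.03226258, -0.02960799,  0.00232001]), 'finger_gap': 0.08510787394332828}
scene [('intrinsics', [[421.5717, 0.0, 281.6355], [0.0, 421.5717, 207.0215], [0.0, 0.0, 1.0]]), ('R', [[-0.0322, 0.9994, -0.008], [0.8135, 0.0216, -0.5812], [-0.5807, -0.0252, -0.8137]]), ('t', [0.0441, -0.3341, 1.3621])]
top [('intrinsics', [[440.9028, 0.0, 280.6467], [0.0, 440.9028, 203.2949], [0.0, 0.0, 1.0]]), ('R', [[-0.0569, -0.9984, 0.0043], [-0.9768, 0.0548, -0.2071], [0.2065, -0.016, -0.9783]]), ('t', [-0.0121, 0.4948, 0.8618])]
wrist [('intrinsics', [[370.7106, 0.0, 277.3083], [0.0, 370.7106, 211.8279], [0.0, 0.0, 1.0]]), ('tool_from_camera', [[-0.0007, -0.9651, -0.2618, 0.0668], [1.0, -0.0007, 0.0001, -0.0013], [-0.0003, -0.2618, 0.9651, -0.143], [0.0, 0.0, 0.0, 1.0]])]
0.0187
```

View pics/scene0.png

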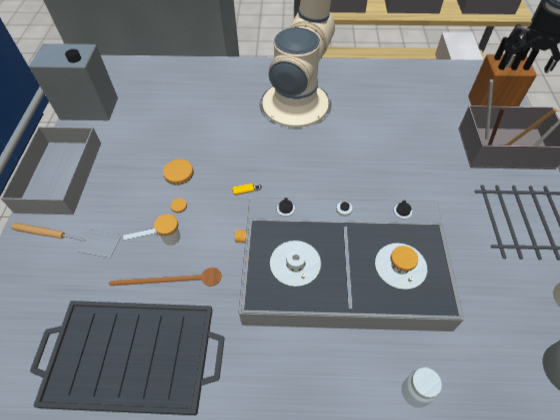

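View pics/top0.png

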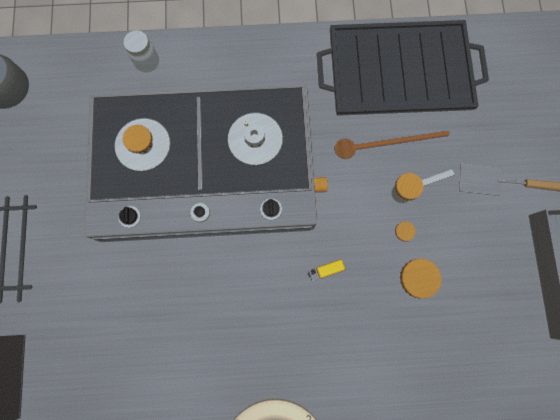

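View pics/wrist0.png

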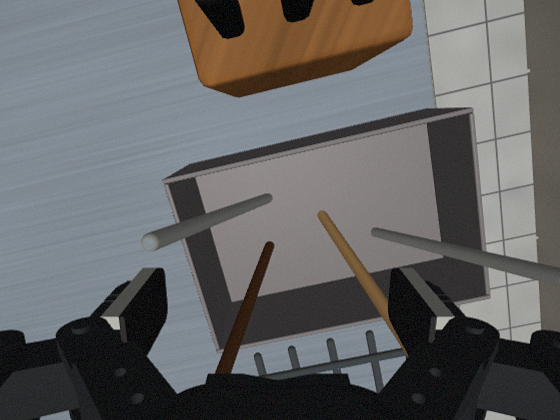

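Candidates for the cap in the top view: the disc on the cup with a handle (410,186), a small disc (405,231), a large disc (422,279) and the fitted cap (137,138). The description points to (410,186). The bare burner is at (255,138). I'll check both in close crops.

```bash
python3 - <<'E'
import cv2
t=cv2.imread("pics/top0.png");s=cv2.imread("pics/scene0.png")
a=cv2.resize(t[150:300,370:470],None,fx=4,fy=4,interpolation=cv2.INTER_CUBIC)
b=cv2.resize(t[100:180,215:295],None,fx=5,fy=5,interpolation=cv2.INTER_CUBIC)
c=cv2.resize(s[225:305,255:335],None,fx=5,fy=5,interpolation=cv2.INTER_CUBIC)
d=cv2.resize(s[195:255,125:205],None,fx=5,fy=5,interpolation=cv2.INTER_CUBIC)
e=cv2.resize(t[190:230,170:230],None,fx=6,fy=6,interpolation=cv2.INTER_CUBIC)
for n,i in zip("abcde",(a,b,c,d,e)): cv2.imwrite(f"pics/crop_{n}.png",i)
E
```

```text
(no output)
```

View pics/crop_a.png

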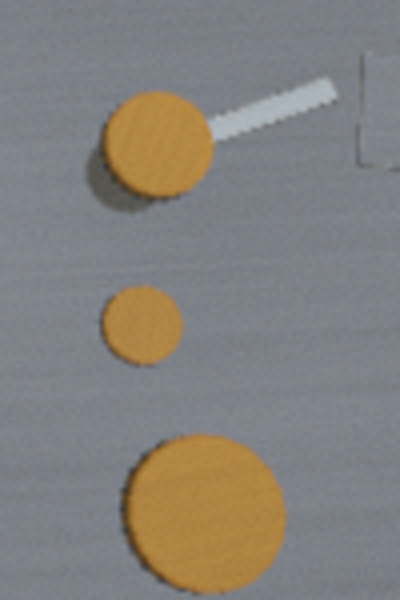

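View pics/crop_b.png

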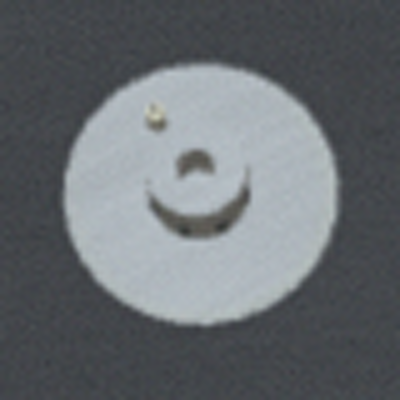

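View pics/crop_d.png

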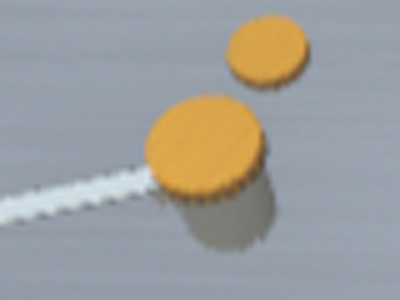

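View pics/crop_e.png

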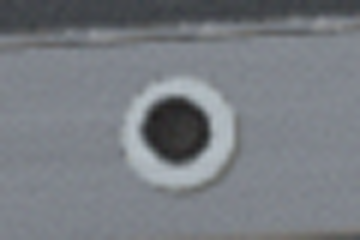

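```bash
cat > h.py <<'E'
import numpy as np,cv2
def bp(cam,uv,z):
    p=np.load(f"pics/{cam}0.npz");R=p["R"];t=p["t"];K=p["intrinsics"]
    d=R.T@np.linalg.inv(K)@np.array([*uv,1.]);o=-R.T@t
    return o+d*(z-o[2])/d[2]
def tri(uv1,uv2,c1="top",c2="scene"):
    A=[];b=[]
    for c,uv in((c1,uv1),(c2,uv2)):
        p=np.load(f"pics/{c}0.npz");P=p["intrinsics"]@np.c_[p["R"],p["t"]]
        for i in (0,1): r=P[i]-uv[i]*P[2];A.append(r[:3]);b.append(-r[3])
    return np.linalg.lstsq(np.array(A),np.array(b),rcond=None)[0]
E
python3 - <<'E'
from h import *
np.set_printoptions(precision=4,suppress=True)
c=bp("top",(409.75,186.25),.068);e=bp("top",(453.2,172.5),.046);print("cap",c,"handle end",e,np.hypot(*(e-c)[:2]),np.degrees(np.arctan2(*(e-c)[1::-1])))
print("cap scene",bp("scene",(125+205/5,195+147/5),.068))
for n,x in (("L",103.5),("R",214)): print(n,bp("top",(370+x/4,186.2),.066))
print("dish",bp("top",(255.2,138.8),.092)); print("hubtop",bp("top",(215+198.5/5,100+163/5),.117))
print("hole",bp("top",(215+196/5,100+168/5),.117))
print("btn",bp("top",(199.3,211.7),.107),"scene",bp("scene",(345,207.5),.107))
print("knobs",bp("top",(129,216),.1),bp("top",(271,209),.1))
print("fitted",bp("top",(142,144.5),.092))
print("lighter",bp("top",(330,269),.01),"spoon",bp("top",(346,148),.01),bp("top",(448,133),.01))
print("spat",bp("top",(460,180),.0),bp("top",(498,180),.01))
E
```

```text
cap [ 0.5108 -0.3066  0.068 ] handle end [ 0.5407 -0.4093  0.046 ] 0.10696629729528405 -73.7601511661658
cap scene [ 0.5187 -0.3049  0.068 ]
L [ 0.513  -0.2787  0.066 ]
R [ 0.5098 -0.3356  0.066 ]
dish [0.6222 0.0048 0.092 ]
hubtop [0.6259 0.0043 0.117 ]
hole [0.6239 0.0054 0.117 ]
btn [0.4739 0.1189 0.107 ] scene [0.4853 0.1213 0.107 ]
knobs [0.4745 0.2567 0.1   ] [ 0.4729 -0.0198  0.1   ]
fitted [0.6227 0.2351 0.092 ]
lighter [ 0.3553 -0.1364  0.01  ] spoon [ 0.6198 -0.1934  0.01  ] [ 0.6424 -0.4257  0.01  ]
spat [ 0.5348 -0.4416  0.    ] [ 0.5277 -0.5208  0.01  ]
```

View pics/crop_c.png

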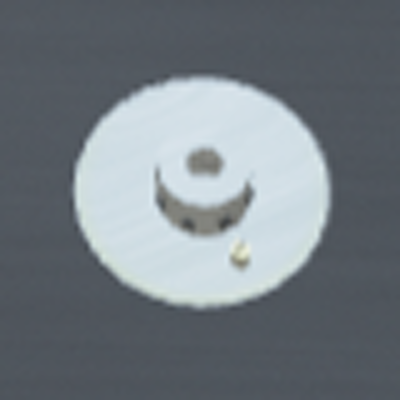

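```bash
python3 - <<'E'
from h import *
np.set_printoptions(precision=4,suppress=True)
for c in("top","scene"):
    p=np.load(f"pics/{c}0.npz");print(c,-p["R"].T@p["t"])
print("cap",tri((409.75,186.25),(166,224.4)))
print("dish",tri((255.2,138.8),(255+202/5,225+191/5)))
print("hole scene",bp("scene",(255+205/5,225+162/5),.117))
print("dish scene",bp("scene",(255+202/5,225+191/5),.092))
print("btn",tri((199.3,211.7),(345,207.5)))
print("lighter",tri((330,269),(244,188.5)))
E
```

```text
top [ 0.3047 -0.0254  0.9456]
scene [ 1.0642 -0.0025  0.9145]
cap [ 0.5128 -0.3088  0.0591]
dish [0.6243 0.006  0.0861]
hole scene [0.6267 0.0078 0.117 ]
dish scene [0.6274 0.007  0.092 ]
btn [0.4765 0.1221 0.0945]
lighter [ 0.3556 -0.1364  0.0051]
```

```bash
cat >> h.py <<'E'
def tool():
    from bench import robot
    from scipy.spatial.transform import Rotation as Ro
    s=robot.read_state();return s,np.array(s["eef_pos"]),Ro.from_quat(s["tcp_rot"]).as_matrix()
def plan(target,yaw=None):
    "delta in current tool axes (cm), spin deg; yaw=world angle of tool y"
    s,p,R=tool();a=np.degrees(np.arctan2(R[1,1],R[0,1]))
    print("t",s["clock"],"pos",p.round(4),"yaw",a.round(2),"F",s["contact_force"].round(2),"gap",round(s["finger_gap"],4))
    print(" delta cm",(R.T@(np.array(target)-p)*100).round(2),"spin",None if yaw is None else round(-(yaw-a),2))
def snap(name):
    from bench import robot
    s,p,R=tool();w=robot.snapshot("wrist");cv2.imwrite(f"pics/{name}.png",w["pixels"][:,:,::-1])
    np.savez(f"pics/{name}.npz",p=p,Rt=R,**w);print(name,p.round(4))
def wbp(name,uv,z):
    "wrist pixel -> world on plane z, and tool coords"
    d=np.load(f"pics/{name}.npz");T=d["tool_from_camera"];r=T[:3,:3]@np.linalg.inv(d["intrinsics"])@np.array([*uv,1.])
    o=d["p"]+d["Rt"]@T[:3,3];r=d["Rt"]@r;X=o+r*(z-o[2])/r[2];return X,d["Rt"].T@(X-d["p"])
E
python3 -c "
from h import *
plan([.624,.006,.22],90)"
```

```text
t 0.15 pos [0.1354 0.5843 0.2304] yaw 76.95 F [-0.54  0.36  0.53] gap 0.0857
 delta cm [-60.65 -45.3    1.1 ] spin -13.05
```

Emit:
{"op": "apply_moves", "data": {
  "motion": [
    {"gripper":0,"translation":[-3,-2.25,0],"spin":0},
    {"gripper":0,"translation":[-3,-2.25,0],"spin":0},
    {"gripper":0,"translation":[-3,-2.25,0],"spin":0},
    {"gripper":0,"translation":[-3,-2.25,0],"spin":0},
    {"gripper":0,"translation":[-3,-2.25,0],"spin":0}
  ]
}}

```text
clock: 0.65
eef_pos: [0.2569, 0.4397, 0.2309]
tcp_rot: [0.114, 0.994, -0.0, -0.0]
contact_force: [0.7, -0.0, -0.2]
finger_gap: 0.0855
```

Emit:
{"op": "apply_moves", "data": {
  "motion": [
    {"gripper":0,"translation":[-4,-3,0],"spin":0},
    {"gripper":0,"translation":[-4,-3,0],"spin":0},
    {"gripper":0,"translation":[-4,-3,0],"spin":0},
    {"gripper":0,"translation":[-4,-3,0],"spin":0},
    {"gripper":0,"translation":[-4,-3,0],"spin":0}
  ]
}}

```text
clock: 1.15
eef_pos: [0.418, 0.248, 0.2312]
tcp_rot: [0.114, 0.994, 0.0, 0.0]
contact_force: [1.3, 1.1, 0.9]
finger_gap: 0.0851
```

Emit:
{"op": "apply_moves", "data": {
  "motion": [
    {"gripper":0,"translation":[-4,-3,0],"spin":0},
    {"gripper":0,"translation":[-4,-3,0],"spin":0},
    {"gripper":0,"translation":[-4,-3,0],"spin":0},
    {"gripper":0,"translation":[-4,-3,0],"spin":0},
    {"gripper":0,"translation":[-4,-3,0],"spin":0}
  ]
}}

```text
clock: 1.65
eef_pos: [0.5791, 0.0566, 0.231]
tcp_rot: [0.114, 0.994, 0.0, -0.0]
contact_force: [1.7, -0.2, 0.4]
finger_gap: 0.0858
```

```bash
python3 -c "
from h import *
plan([.624,.006,.22],90)"
```

```text
t 1.65 pos [0.5791 0.0566 0.231 ] yaw 76.94 F [ 1.67 -0.19  0.42] gap 0.0858
 delta cm [-5.52 -3.91  1.1 ] spin -13.06
```

Emit:
{"op": "apply_moves", "data": {
  "motion": [
    {"gripper":0,"translation":[-2.8,-1.95,0.5],"spin":0},
    {"gripper":0,"translation":[-2.7,-1.95,0.5],"spin":0},
    {"gripper":0,"translation":[0,0,0],"spin":-6.5},
    {"gripper":0,"translation":[0,0,0],"spin":-6.5},
    {"gripper":0,"translation":[0,0,0],"spin":0}
  ]
}}

```text
clock: 2.15
eef_pos: [0.6229, 0.0077, 0.2205]
tcp_rot: [0.0, 1.0, 0.0, -0.001]
contact_force: [0.2, 0.3, 0.2]
finger_gap: 0.0852
```

```bash
python3 -c "
from h import *
plan([.624,.006,.22],90)
snap('w1')"
```

```text
t 2.15 pos [0.6229 0.0077 0.2205] yaw 89.97 F [0.19 0.33 0.2 ] gap 0.0852
 delta cm [-0.11 -0.17  0.05] spin -0.03
w1 [0.6229 0.0077 0.2205]
```

View pics/w1.png

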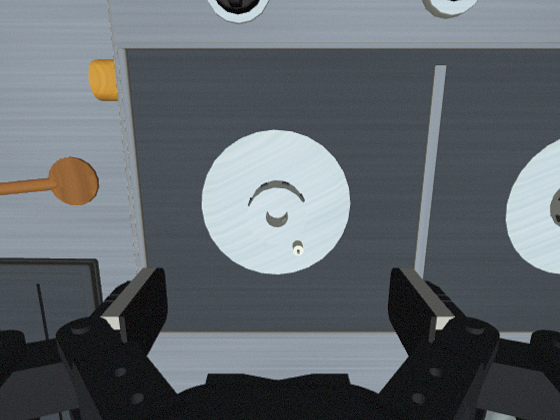

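```bash
python3 -c "
import cv2
i=cv2.imread('pics/w1.png')[160:250,230:330]
cv2.imwrite('pics/w1c.png',cv2.resize(i,None,fx=8,fy=8,interpolation=cv2.INTER_CUBIC)[:600])"
```

```text
(no output)
```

View pics/w1c.png

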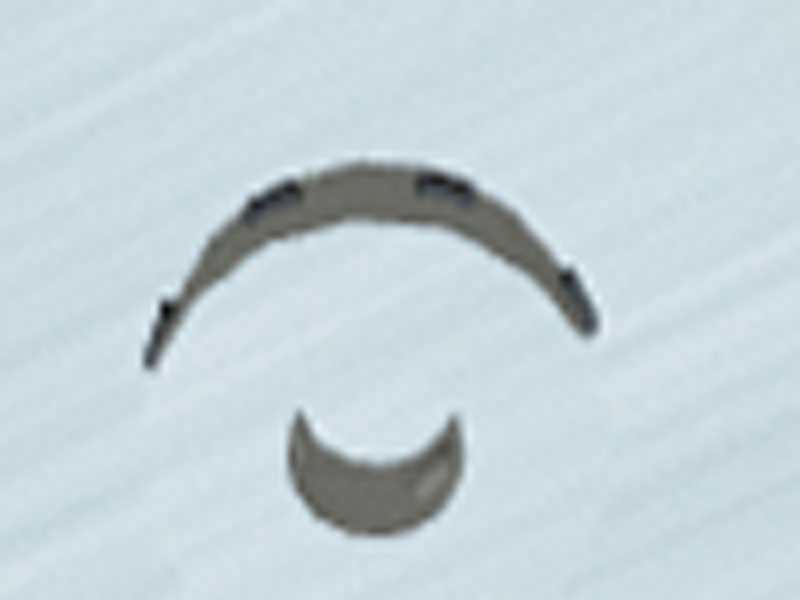

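```bash
python3 -c "
from h import *
np.set_printoptions(precision=4,suppress=True)
print(wbp('w1',(276.6,215.9),.117)); print(wbp('w1',(276,202),.092));print(wbp('w1',(298,250),.1))
plan([.511,-.307,.17],16)"
```

```text
(array([0.6255, 0.0061, 0.117 ]), array([-0.0027, -0.0016,  0.1035]))
(array([0.6216, 0.0056, 0.092 ]), array([ 0.0011, -0.0021,  0.1285]))
(array([0.6571, 0.0222, 0.1   ]), array([-0.0343,  0.0145,  0.1205]))
t 2.2 pos [0.6228 0.0079 0.2208] yaw 89.8 F [-0.1   0.29 -0.37] gap 0.0854
 delta cm [ 11.07 -31.53   5.09] spin 73.8
```

Emit:
{"op": "apply_moves", "data": {
  "motion": [
    {"gripper":0,"translation":[1.6,-4.5,0],"spin":0},
    {"gripper":0,"translation":[1.6,-4.5,0],"spin":0},
    {"gripper":0,"translation":[1.6,-4.5,0],"spin":0},
    {"gripper":0,"translation":[1.6,-4.5,0],"spin":0},
    {"gripper":0,"translation":[1.6,-4.5,0],"spin":0}
  ]
}}

```text
clock: 2.7
eef_pos: [0.5418, -0.218, 0.2215]
tcp_rot: [0.002, 1.0, -0.0, 0.0]
contact_force: [0.3, 0.3, -0.5]
finger_gap: 0.0854
```

Emit:
{"op": "apply_moves", "data": {
  "motion": [
    {"gripper":0,"translation":[1.5,-4.5,2.5],"spin":0},
    {"gripper":0,"translation":[1.5,-4.5,2.4],"spin":0},
    {"gripper":0,"translation":[0,0,0],"spin":8.2},
    {"gripper":0,"translation":[0,0,0],"spin":8.2},
    {"gripper":0,"translation":[0,0,0],"spin":8.2}
  ]
}}

```text
clock: 3.2
eef_pos: [0.5142, -0.3013, 0.1751]
tcp_rot: [0.218, 0.976, 0.0, -0.0]
contact_force: [0.9, 0.5, -0.1]
finger_gap: 0.0855
```

Emit:
{"op": "apply_moves", "data": {
  "motion": [
    {"gripper":0,"translation":[0,0,0],"spin":8.2},
    {"gripper":0,"translation":[0,0,0],"spin":8.2},
    {"gripper":0,"translation":[0,0,0],"spin":8.2},
    {"gripper":0,"translation":[0,0,0],"spin":8.2},
    {"gripper":0,"translation":[0,0,0],"spin":8.2}
  ]
}}

```text
clock: 3.7
eef_pos: [0.5146, -0.3007, 0.1755]
tcp_rot: [0.546, 0.838, -0.0, 0.0]
contact_force: [-0.9, -0.2, 0.5]
finger_gap: 0.0853
```

Emit:
{"op": "apply_moves", "data": {
  "motion": [
    {"gripper":0,"translation":[0,0,0],"spin":8.2},
    {"gripper":0,"translation":[0,0,0],"spin":0}
  ]
}}

```text
clock: 3.9
eef_pos: [0.5146, -0.3008, 0.1755]
tcp_rot: [0.602, 0.798, -0.0, 0.0]
contact_force: [0.6, 0.8, -0.8]
finger_gap: 0.0853
```

```bash
python3 -c "
from h import *
plan([.511,-.307,.17],16)
snap('w2')"
```

```text
t 3.9 pos [ 0.5146 -0.3008  0.1755] yaw 15.96 F [ 0.64  0.81 -0.77] gap 0.0853
 delta cm [-0.5  -0.51  0.55] spin -0.04
w2 [ 0.5146 -0.3008  0.1755]
```

View pics/w2.png

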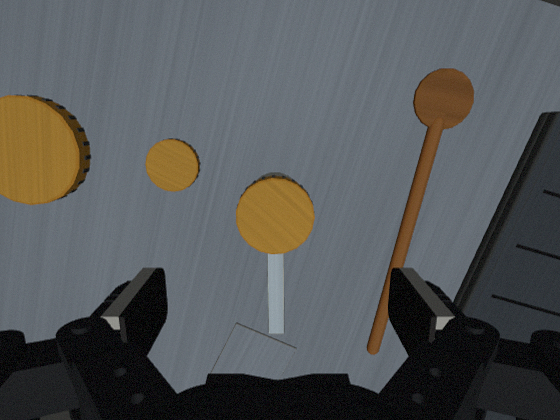

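```bash
python3 -c "
import cv2
i=cv2.imread('pics/w2.png')[165:265,225:325]
cv2.imwrite('pics/w2c.png',cv2.resize(i,None,fx=6,fy=6,interpolation=cv2.INTER_CUBIC))"
```

```text
(no output)
```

View pics/w2c.png

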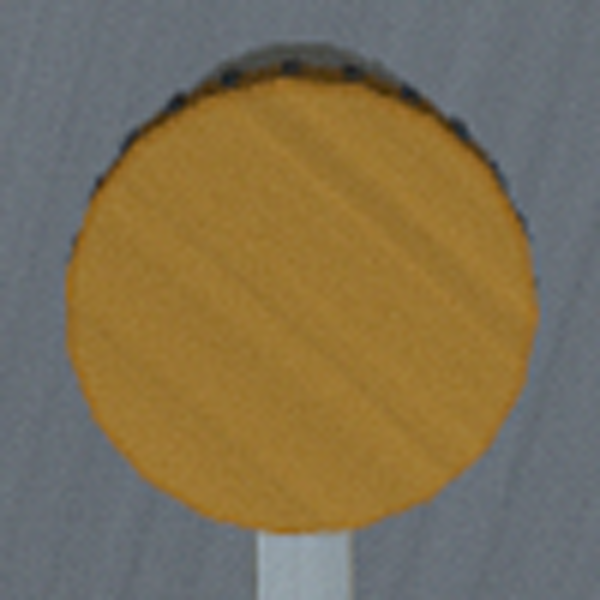

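```bash
python3 -c "
from h import *
np.set_printoptions(precision=4,suppress=True)
X,_=wbp('w2',(274.9,215.7),.067);print(X,_);print(wbp('w2',(274.9-39.25,215.7),.067)[0]-wbp('w2',(274.9+39.25,215.7),.067)[0])
plan([X[0],X[1],.037],16)"
```

```text
[ 0.5133 -0.307   0.067 ] [-0.0057 -0.0029  0.1085]
[-0.0532 -0.0152  0.    ]
t 3.95 pos [ 0.5146 -0.3008  0.1755] yaw 16.23 F [ 0.11  0.05 -1.39] gap 0.0854
 delta cm [-0.56 -0.3  13.85] spin 0.23
```

Emit:
{"op": "apply_moves", "data": {
  "motion": [
    {"gripper":0,"translation":[-0.55,-0.3,0],"spin":0},
    {"gripper":0,"translation":[0,0,4],"spin":0},
    {"gripper":0,"translation":[0,0,4],"spin":0},
    {"gripper":0,"translation":[0,0,3],"spin":0},
    {"gripper":0,"translation":[0,0,0],"spin":0}
  ]
}}

```text
clock: 4.45
eef_pos: [0.5103, -0.3057, 0.0594]
tcp_rot: [0.6, 0.8, -0.0, -0.005]
contact_force: [-0.0, 0.8, -0.2]
finger_gap: 0.0851
```

```bash
python3 -c "
from h import *
plan([.5133,-.307,.037],16)
snap('w3')"
```

```text
t 4.45 pos [ 0.5103 -0.3057  0.0594] yaw 16.23 F [-0.03  0.81 -0.2 ] gap 0.0851
 delta cm [-0.22  0.27  2.23] spin 0.23
w3 [ 0.5103 -0.3057  0.0594]
```

View pics/w3.png

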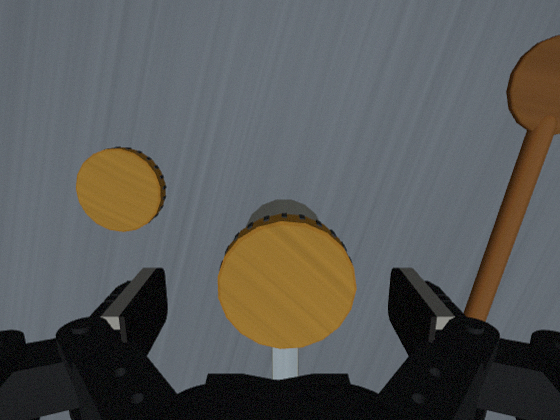

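```bash
python3 -c "
from h import *
np.set_printoptions(precision=4,suppress=True)
print(tool()[2])
X,_=wbp('w3',(286.7,282),.067);print(X,_)
plan([X[0],X[1],.037],16)"
```

```text
[[-0.2791  0.9602 -0.0044]
 [ 0.9602  0.2792  0.0029]
 [ 0.004  -0.0035 -1.    ]]
[ 0.5127 -0.3055  0.067 ] [-0.0004  0.0024 -0.0076]
t 4.5 pos [ 0.5117 -0.3066  0.063 ] yaw 16.21 F [0.08 0.07 1.07] gap 0.0851
 delta cm [0.07 0.14 2.6 ] spin 0.21
```

Emit:
{"op": "apply_moves", "data": {
  "motion": [
    {"gripper":0,"translation":[0,0,1.0],"spin":0},
    {"gripper":0,"translation":[0,0,1.0],"spin":0},
    {"gripper":0,"translation":[0,0,0.7],"spin":0},
    {"gripper":0,"translation":[0,0,0],"spin":0},
    {"gripper":0,"translation":[0,0,0],"spin":0}
  ]
}}

```text
clock: 5.0
eef_pos: [0.5133, -0.3073, 0.0386]
tcp_rot: [0.601, 0.799, -0.0, 0.0]
contact_force: [-0.5, -0.7, -0.9]
finger_gap: 0.085
```

```bash
python3 -c "
from h import *
np.set_printoptions(precision=4,suppress=True)
plan([.5127,-.3060,.037],16)
snap('w4')
plan([.5127,-.3060,.037],16)"
```

```text
t 5.0 pos [ 0.5133 -0.3073  0.0386] yaw 16.16 F [-0.49 -0.72 -0.9 ] gap 0.085
 delta cm [ 0.14 -0.02  0.16] spin 0.16
w4 [ 0.5133 -0.3073  0.0386]
t 5.05 pos [ 0.5134 -0.3074  0.0389] yaw 16.15 F [-0.59 -0.56  0.81] gap 0.0854
 delta cm [ 0.15 -0.03  0.19] spin 0.15
```

View pics/w4.png

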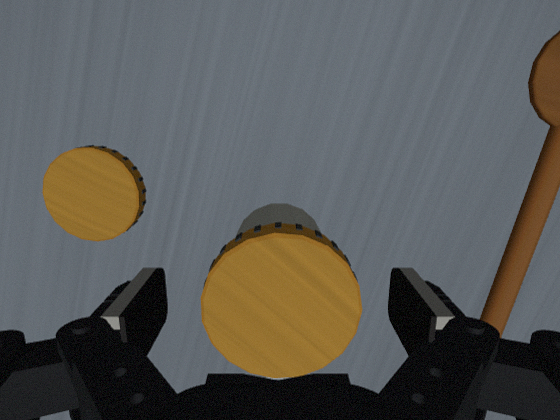

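Emit:
{"op": "apply_moves", "data": {
  "motion": [
    {"gripper":0,"translation":[0,0.1,0],"spin":0},
    {"gripper":0.2,"translation":[0,0,0],"spin":0},
    {"gripper":0.3,"translation":[0,0,0],"spin":0},
    {"gripper":0.4,"translation":[0,0,0],"spin":0},
    {"gripper":0.6,"translation":[0,0,0],"spin":0}
  ],
  "squeeze": 40
}}

```text
clock: 5.55
eef_pos: [0.5145, -0.3071, 0.0389]
tcp_rot: [0.601, 0.799, 0.0, 0.0]
contact_force: [-0.5, 1.6, 3.0]
finger_gap: 0.0548
```

Emit:
{"op": "apply_moves", "data": {
  "motion": [
    {"gripper":1,"translation":[0,0,0],"spin":0},
    {"gripper":1,"translation":[0,0,0],"spin":0},
    {"gripper":1,"translation":[0,0,0],"spin":0}
  ]
}}

```text
clock: 5.85
eef_pos: [0.5144, -0.3071, 0.0389]
tcp_rot: [0.601, 0.799, 0.0, 0.0]
contact_force: [0.9, 1.1, 3.2]
finger_gap: 0.0547
```

```bash
python3 -c "
from h import *
plan([.5127,-.3060,.037],16)
snap('w5')"
```

```text
t 5.85 pos [ 0.5144 -0.3071  0.0389] yaw 16.15 F [0.85 1.08 3.23] gap 0.0547
 delta cm [ 0.16 -0.14  0.19] spin 0.15
w5 [ 0.5144 -0.3071  0.0389]
```

View pics/w5.png

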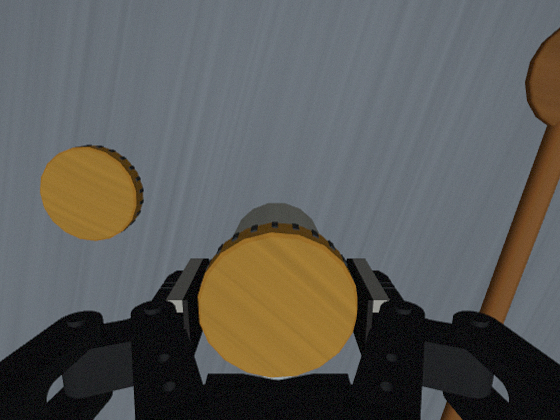

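The cap is gripped, with the jaws closed at 54.7 mm. I'll lift it straight up gently first.

Emit:
{"op": "apply_moves", "data": {
  "motion": [
    {"gripper":1,"translation":[0,0,-0.5],"spin":0},
    {"gripper":1,"translation":[0,0,-1],"spin":0},
    {"gripper":1,"translation":[0,0,-2],"spin":0},
    {"gripper":1,"translation":[0,0,-3],"spin":0},
    {"gripper":1,"translation":[0,0,0],"spin":0}
  ],
  "squeeze": 60
}}

```text
clock: 6.4
eef_pos: [0.5158, -0.3082, 0.1086]
tcp_rot: [0.601, 0.799, 0.0, 0.004]
contact_force: [0.8, -0.3, -0.9]
finger_gap: 0.0541
```

Emit:
{"op": "apply_moves", "data": {
  "motion": [
    {"gripper":1,"translation":[0,0,-3],"spin":0},
    {"gripper":1,"translation":[0,0,-3],"spin":0},
    {"gripper":1,"translation":[0,0,-3],"spin":0},
    {"gripper":1,"translation":[0,0,-1.5],"spin":0},
    {"gripper":1,"translation":[0,0,0],"spin":0}
  ]
}}

```text
clock: 6.9
eef_pos: [0.5148, -0.3075, 0.2105]
tcp_rot: [0.601, 0.799, 0.0, 0.002]
contact_force: [0.3, 0.1, -1.3]
finger_gap: 0.0542
```

```bash
python3 -c "
from h import *
plan([.6255,.0061,.2],90)
snap('w6')
import cv2
from bench import robot
p=robot.snapshot('scene');cv2.imwrite('pics/s1.png',p['pixels'][:,:,::-1])"
```

```text
t 6.9 pos [ 0.5148 -0.3075  0.2105] yaw 16.14 F [ 0.32  0.08 -1.29] gap 0.0542
 delta cm [27.05 19.35  1.02] spin -73.86
w6 [ 0.5148 -0.3075  0.2105]
```

View pics/w6.png

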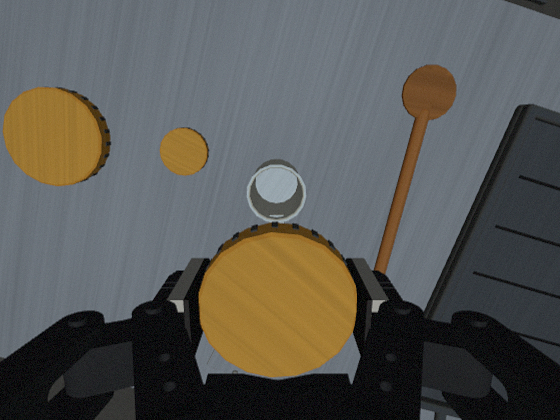

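View pics/s1.png

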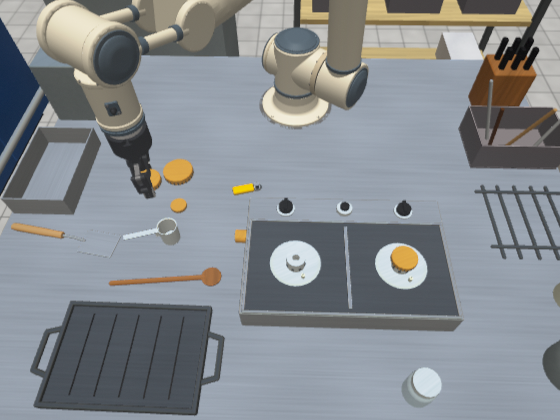

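```bash
python3 -c "
import cv2
i=cv2.imread('pics/w6.png')[210:390,185:375]
cv2.imwrite('pics/w6c.png',cv2.resize(i,None,fx=3,fy=3,interpolation=cv2.INTER_CUBIC))"
```

```text
(no output)
```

View pics/w6c.png

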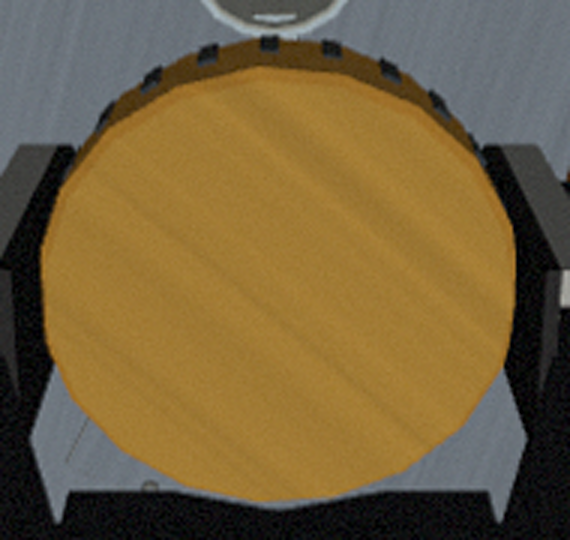

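```bash
python3 - <<'E'
from h import *
from scipy.optimize import least_squares
def fit(name,ext,r,z0):
    d=np.load(f"pics/{name}.npz");T=np.linalg.inv(d["tool_from_camera"]);K=d["intrinsics"]
    a=np.linspace(0,2*np.pi,361)
    def f(c,full=False):
        P=np.c_[c[0]+r*np.cos(a),c[1]+r*np.sin(a),np.full(361,c[2])]@T[:3,:3].T+T[:3,3]
        q=P@K.T;q=q[:,:2]/q[:,2:]
        return np.array([q[:,0].min(),q[:,0].max(),q[:,1].min(),q[:,1].max()])-ext
    s=least_squares(f,[0,0,z0]);print(name,s.x.round(5),s.fun.round(2))
    s=least_squares(lambda c:f([c[0],c[1],z0]),[0,0]);print("   z fixed",z0,s.x.round(5),s.fun.round(2))
e=lambda o,s,l:[o[0]+(l[0]+.5)/s-.5,o[0]+(l[1]+.5)/s-.5,o[1]+(l[2]+.5)/s-.5,o[1]+(l[3]+.5)/s-.5]
fit('w6',e((185,210),3,(41,515,66,501)),.028,-.0281)
fit('w2',e((225,165),6,(67,538,82,533)),.028,.1085)
fit('w1',e((230,160),8,(288,465,537-171,537)),.0078,.1035)
E
```

```text
w6 [-0.00156 -0.00136 -0.02598] [-0.74  0.74  0.78 -0.87]
   z fixed -0.0281 [-0.00049 -0.00136] [-2.19  2.19 -0.27  0.66]
w2 [-0.00754 -0.00289  0.11204] [ 0.09 -0.09 -0.09  0.1 ]
   z fixed 0.1085 [-0.00658 -0.00287] [-0.46  0.46 -0.57  0.67]
w1 [-0.0041  -0.00162  0.108  ] [-0.02  0.02  0.02 -0.02]
   z fixed 0.1035 [-0.00283 -0.00161] [-0.22  0.22 -0.17  0.18]
```

Emit:
{"op": "apply_moves", "data": {
  "motion": [
    {"gripper":1,"translation":[3.4,2.4,0],"spin":0},
    {"gripper":1,"translation":[3.4,2.4,0],"spin":0},
    {"gripper":1,"translation":[3.4,2.4,0],"spin":0},
    {"gripper":1,"translation":[3.4,2.4,0],"spin":0},
    {"gripper":1,"translation":[3.4,2.4,0],"spin":0}
  ]
}}

```text
clock: 7.5
eef_pos: [0.5816, -0.1086, 0.2052]
tcp_rot: [0.601, 0.799, -0.001, -0.002]
contact_force: [1.2, -0.7, -1.8]
finger_gap: 0.0538
```

Emit:
{"op": "apply_moves", "data": {
  "motion": [
    {"gripper":1,"translation":[3.4,2.4,0],"spin":0},
    {"gripper":1,"translation":[3.4,2.4,0],"spin":0},
    {"gripper":1,"translation":[3.2,2.4,0],"spin":0},
    {"gripper":1,"translation":[0,0,0],"spin":-8.2},
    {"gripper":1,"translation":[0,0,0],"spin":-8.2}
  ]
}}

```text
clock: 8.0
eef_pos: [0.6228, 0.0075, 0.2046]
tcp_rot: [0.477, 0.879, -0.001, -0.002]
contact_force: [0.1, 0.2, -1.8]
finger_gap: 0.0541
```

Emit:
{"op": "apply_moves", "data": {
  "motion": [
    {"gripper":1,"translation":[0,0,0],"spin":-8.2},
    {"gripper":1,"translation":[0,0,0],"spin":-8.2},
    {"gripper":1,"translation":[0,0,0],"spin":-8.2},
    {"gripper":1,"translation":[0,0,0],"spin":-8.2},
    {"gripper":1,"translation":[0,0,0],"spin":-8.2}
  ]
}}

```text
clock: 8.5
eef_pos: [0.6226, 0.0058, 0.205]
tcp_rot: [0.14, 0.99, -0.0, -0.002]
contact_force: [0.0, -0.8, -1.8]
finger_gap: 0.054
```

Emit:
{"op": "apply_moves", "data": {
  "motion": [
    {"gripper":1,"translation":[0,0,0],"spin":-8.2},
    {"gripper":1,"translation":[0,0,0],"spin":-8.2},
    {"gripper":1,"translation":[0,0,2],"spin":0},
    {"gripper":1,"translation":[0,0,2],"spin":0},
    {"gripper":1,"translation":[0,0,0],"spin":0}
  ]
}}

```text
clock: 9.0
eef_pos: [0.621, 0.0059, 0.1615]
tcp_rot: [0.0, 1.0, 0.0, -0.005]
contact_force: [0.3, -0.1, -2.4]
finger_gap: 0.054
```

```bash
python3 -c "
from h import *
plan([.6252,.0075,.135],90)
from bench import robot
p=robot.snapshot('scene');cv2.imwrite('pics/s2.png',cv2.resize(p['pixels'][210:310,230:350,::-1],None,fx=5,fy=5,interpolation=2))
p=robot.snapshot('top');cv2.imwrite('pics/t2.png',cv2.resize(p['pixels'][90:190,195:315,::-1],None,fx=5,fy=5,interpolation=2))
snap('w7')
plan([.6252,.0075,.135],90)"
```

```text
t 9.0 pos [0.621  0.0059 0.1615] yaw 89.95 F [ 0.33 -0.13 -2.41] gap 0.054
 delta cm [-0.45  0.16  2.65] spin -0.05
w7 [0.6226 0.0058 0.1662]
t 9.15 pos [0.6232 0.0058 0.1678] yaw 89.95 F [-0.02 -0.71 -1.02] gap 0.0542
 delta cm [-0.2   0.17  3.28] spin -0.05
```

View pics/s2.png

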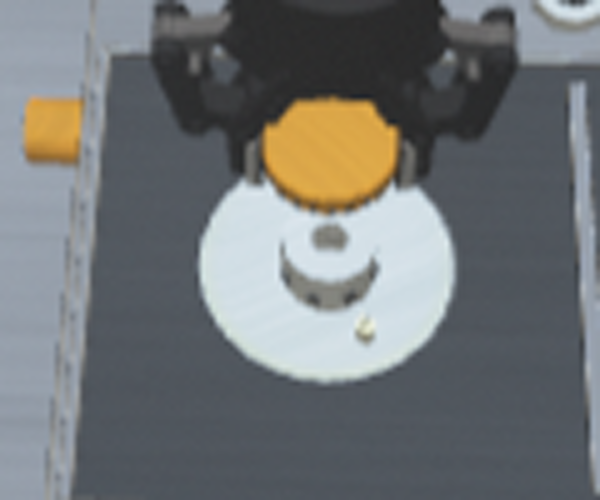

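View pics/w7.png

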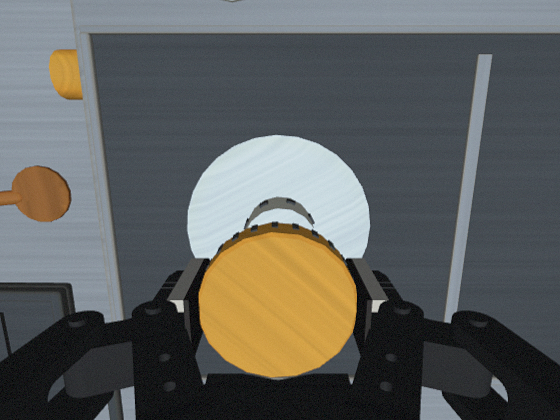

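```bash
python3 - <<'E'
from h import *
np.set_printoptions(precision=4,suppress=True)
f=lambda u,v,s,o:(o[0]+(u+.5)/s-.5,o[1]+(v+.5)/s-.5)
print("cap",bp("scene",f(331,149,5,(230,210)),.0281+.162),"hole",bp("scene",f(330,237,5,(230,210)),.117))
E
```

```text
cap [0.626  0.006  0.1901] hole [0.6257 0.0069 0.117 ]
```

View pics/t2.png

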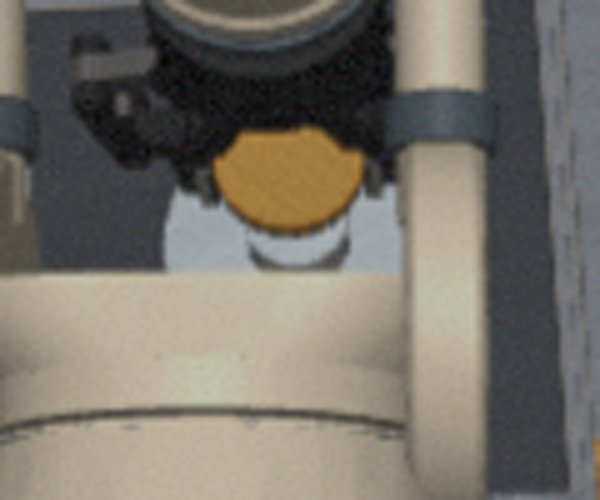

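Emit:
{"op": "apply_moves", "data": {
  "motion": [
    {"gripper":1,"translation":[-0.18,0.12,1],"spin":0},
    {"gripper":1,"translation":[0,0,1],"spin":0},
    {"gripper":1,"translation":[0,0,1],"spin":0},
    {"gripper":1,"translation":[0,0,0.7],"spin":0},
    {"gripper":1,"translation":[0,0,0],"spin":0}
  ]
}}

```text
clock: 9.65
eef_pos: [0.6244, 0.007, 0.1292]
tcp_rot: [0.0, 1.0, 0.0, -0.002]
contact_force: [-1.2, -0.3, -2.6]
finger_gap: 0.054
```

Emit:
{"op": "apply_moves", "data": {
  "motion": [
    {"gripper":1,"translation":[0,0,0],"spin":0},
    {"gripper":1,"translation":[0,0,0],"spin":0}
  ]
}}

```text
clock: 9.85
eef_pos: [0.6256, 0.0069, 0.1321]
tcp_rot: [0.0, 1.0, -0.0, 0.001]
contact_force: [0.4, -1.1, -2.0]
finger_gap: 0.0541
```

```bash
python3 -c "
from h import *
plan([.6250,.0070,.122],90)
from bench import robot
p=robot.snapshot('scene');cv2.imwrite('pics/s3.png',cv2.resize(p['pixels'][220:310,245:345,::-1],None,fx=6,fy=6,interpolation=2))
plan([.6250,.0070,.122],90)"
```

```text
t 9.85 pos [0.6256 0.0069 0.1321] yaw 89.95 F [ 0.35 -1.1  -1.96] gap 0.0541
 delta cm [0.06 0.01 1.01] spin -0.05
t 9.9 pos [0.6256 0.0069 0.1322] yaw 89.94 F [ 1.23  0.13 -1.47] gap 0.054
 delta cm [0.06 0.01 1.02] spin -0.06
```

View pics/s3.png

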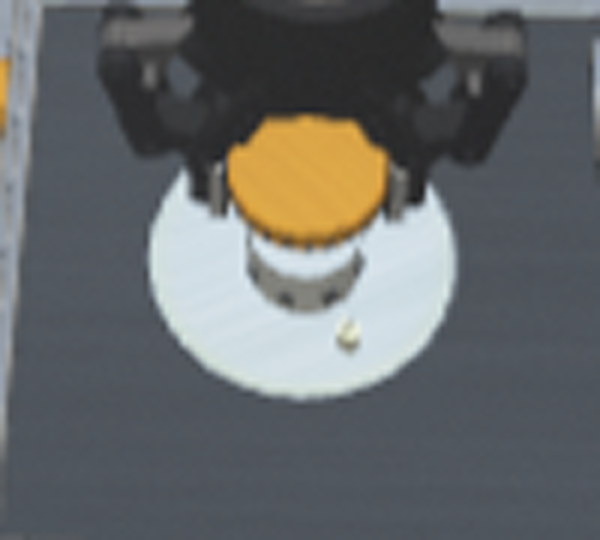

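Emit:
{"op": "apply_moves", "data": {
  "motion": [
    {"gripper":1,"translation":[0.03,0,0.3],"spin":0},
    {"gripper":1,"translation":[0,0,0.3],"spin":0},
    {"gripper":1,"translation":[0,0,0.3],"spin":0},
    {"gripper":1,"translation":[0,0,0],"spin":0},
    {"gripper":1,"translation":[0,0,0],"spin":0}
  ]
}}

```text
clock: 10.4
eef_pos: [0.6249, 0.007, 0.1222]
tcp_rot: [0.0, 1.0, 0.0, -0.0]
contact_force: [-0.5, 0.5, -0.9]
finger_gap: 0.0542
```

Emit:
{"op": "apply_moves", "data": {
  "motion": [
    {"gripper":1,"translation":[0,0,0.1],"spin":0},
    {"gripper":1,"translation":[0,0,0],"spin":0},
    {"gripper":1,"translation":[0,0,0],"spin":0}
  ]
}}

```text
clock: 10.7
eef_pos: [0.625, 0.007, 0.1215]
tcp_rot: [0.0, 1.0, -0.0, 0.0]
contact_force: [0.0, -0.3, -2.1]
finger_gap: 0.0544
```

Emit:
{"op": "apply_moves", "data": {
  "motion": [
    {"gripper":1,"translation":[0,0,0.1],"spin":0},
    {"gripper":1,"translation":[0,0,0],"spin":0},
    {"gripper":1,"translation":[0,0,0],"spin":0}
  ]
}}

```text
clock: 11.0
eef_pos: [0.6252, 0.0069, 0.1208]
tcp_rot: [0.0, 1.0, -0.0, 0.0]
contact_force: [0.2, -0.7, -0.3]
finger_gap: 0.0541
```

Emit:
{"op": "apply_moves", "data": {
  "motion": [
    {"gripper":1,"translation":[0,0,0.1],"spin":0},
    {"gripper":1,"translation":[0,0,0],"spin":0},
    {"gripper":1,"translation":[0,0,0],"spin":0}
  ]
}}

```text
clock: 11.3
eef_pos: [0.6253, 0.007, 0.1194]
tcp_rot: [0.0, 1.0, 0.0, 0.0]
contact_force: [2.8, -0.4, -1.4]
finger_gap: 0.0541
```

Emit:
{"op": "apply_moves", "data": {
  "motion": [
    {"gripper":1,"translation":[0,0,0.05],"spin":0},
    {"gripper":1,"translation":[0,0,0],"spin":0},
    {"gripper":1,"translation":[0,0,0],"spin":0}
  ]
}}

```text
clock: 11.6
eef_pos: [0.6252, 0.007, 0.1189]
tcp_rot: [0.0, 1.0, 0.0, 0.0]
contact_force: [2.6, -0.0, -1.6]
finger_gap: 0.0542
```

Emit:
{"op": "apply_moves", "data": {
  "motion": [
    {"gripper":1,"translation":[-0.03,0,0.1],"spin":0},
    {"gripper":1,"translation":[0,0,0],"spin":0},
    {"gripper":1,"translation":[0,0,0],"spin":0}
  ]
}}

```text
clock: 11.9
eef_pos: [0.6253, 0.007, 0.1177]
tcp_rot: [0.0, 1.0, 0.0, -0.0]
contact_force: [2.4, 0.2, -1.3]
finger_gap: 0.0539
```

Emit:
{"op": "apply_moves", "data": {
  "motion": [
    {"gripper":1,"translation":[0,0,0.1],"spin":0},
    {"gripper":1,"translation":[0,0,0.1],"spin":0},
    {"gripper":1,"translation":[0,0,0],"spin":0}
  ]
}}

```text
clock: 12.2
eef_pos: [0.6253, 0.0069, 0.1157]
tcp_rot: [0.0, 1.0, -0.0, -0.0]
contact_force: [2.9, -0.0, -1.9]
finger_gap: 0.0543
```

The stem is in the hole: 5 mm past the contact height with no axial force. I'll ease the side load and continue down.

Emit:
{"op": "apply_moves", "data": {
  "motion": [
    {"gripper":1,"translation":[-0.05,0,0],"spin":0},
    {"gripper":1,"translation":[0,0,0.1],"spin":0},
    {"gripper":1,"translation":[0,0,0.1],"spin":0},
    {"gripper":1,"translation":[0,0,0],"spin":0},
    {"gripper":1,"translation":[0,0,0],"spin":0}
  ]
}}

```text
clock: 12.7
eef_pos: [0.6256, 0.007, 0.1135]
tcp_rot: [0.0, 1.0, 0.0, -0.0]
contact_force: [0.9, -0.1, -2.6]
finger_gap: 0.0541
```

Emit:
{"op": "apply_moves", "data": {
  "motion": [
    {"gripper":1,"translation":[0,0,0.1],"spin":0},
    {"gripper":1,"translation":[0,0,0.1],"spin":0},
    {"gripper":1,"translation":[0,0,0],"spin":0},
    {"gripper":1,"translation":[0,0,0],"spin":0}
  ]
}}

```text
clock: 13.1
eef_pos: [0.6257, 0.0069, 0.1118]
tcp_rot: [0.0, 1.0, -0.0, -0.0]
contact_force: [0.4, 0.2, -2.0]
finger_gap: 0.0542
```

Emit:
{"op": "apply_moves", "data": {
  "motion": [
    {"gripper":1,"translation":[0,0,0.1],"spin":0},
    {"gripper":1,"translation":[0,0,0.1],"spin":0},
    {"gripper":1,"translation":[0,0,0],"spin":0},
    {"gripper":1,"translation":[0,0,0],"spin":0}
  ]
}}

```text
clock: 13.5
eef_pos: [0.6261, 0.007, 0.1102]
tcp_rot: [0.0, 1.0, -0.0, 0.0]
contact_force: [1.2, 0.5, 0.6]
finger_gap: 0.0544
```

Emit:
{"op": "apply_moves", "data": {
  "motion": [
    {"gripper":1,"translation":[0,0,0.1],"spin":0},
    {"gripper":1,"translation":[0,0,0.1],"spin":0},
    {"gripper":1,"translation":[0,0,0],"spin":0},
    {"gripper":1,"translation":[0,0,0],"spin":0}
  ]
}}

```text
clock: 13.9
eef_pos: [0.6263, 0.007, 0.1089]
tcp_rot: [0.0, 1.0, 0.0, 0.001]
contact_force: [1.7, 0.5, 4.8]
finger_gap: 0.0543
```

Emit:
{"op": "apply_moves", "data": {
  "motion": [
    {"gripper":1,"translation":[0,0,0.1],"spin":0},
    {"gripper":1,"translation":[0,0,0],"spin":0},
    {"gripper":1,"translation":[0,0,0],"spin":0}
  ]
}}

```text
clock: 14.2
eef_pos: [0.6258, 0.007, 0.1067]
tcp_rot: [0.0, 1.0, -0.0, 0.0]
contact_force: [2.9, 0.1, 2.6]
finger_gap: 0.0543
```

Emit:
{"op": "apply_moves", "data": {
  "motion": [
    {"gripper":1,"translation":[0,0,0.1],"spin":0},
    {"gripper":1,"translation":[0,0,0],"spin":0},
    {"gripper":1,"translation":[0,0,0],"spin":0}
  ]
}}

```text
clock: 14.5
eef_pos: [0.6257, 0.007, 0.1055]
tcp_rot: [0.0, 1.0, 0.0, -0.0]
contact_force: [3.7, -0.1, 1.9]
finger_gap: 0.0539
```

Emit:
{"op": "apply_moves", "data": {
  "motion": [
    {"gripper":1,"translation":[0,0,0.1],"spin":0},
    {"gripper":1,"translation":[0,0,0],"spin":0},
    {"gripper":1,"translation":[0,0,0],"spin":0}
  ]
}}

```text
clock: 14.8
eef_pos: [0.6256, 0.007, 0.1043]
tcp_rot: [0.0, 1.0, 0.0, -0.0]
contact_force: [3.5, -0.3, -0.5]
finger_gap: 0.0538
```

Past the clip. About 3.4 mm to go.

Emit:
{"op": "apply_moves", "data": {
  "motion": [
    {"gripper":1,"translation":[-0.04,0,0.1],"spin":0},
    {"gripper":1,"translation":[0,0,0.1],"spin":0},
    {"gripper":1,"translation":[0,0,0],"spin":0},
    {"gripper":1,"translation":[0,0,0],"spin":0}
  ]
}}

```text
clock: 15.2
eef_pos: [0.6261, 0.0069, 0.1025]
tcp_rot: [0.0, 1.0, -0.0, -0.0]
contact_force: [1.5, 0.9, 1.2]
finger_gap: 0.054
```

Emit:
{"op": "apply_moves", "data": {
  "motion": [
    {"gripper":1,"translation":[0,0,0.1],"spin":0},
    {"gripper":1,"translation":[0,0,0],"spin":0},
    {"gripper":1,"translation":[0,0,0],"spin":0}
  ]
}}

```text
clock: 15.5
eef_pos: [0.6262, 0.007, 0.1019]
tcp_rot: [0.0, 1.0, -0.0, -0.0]
contact_force: [2.4, -0.7, 1.7]
finger_gap: 0.0542
```

Emit:
{"op": "apply_moves", "data": {
  "motion": [
    {"gripper":1,"translation":[0,0,0.1],"spin":0},
    {"gripper":1,"translation":[0,0,0],"spin":0},
    {"gripper":1,"translation":[0,0,0],"spin":0}
  ]
}}

```text
clock: 15.8
eef_pos: [0.6262, 0.0069, 0.101]
tcp_rot: [0.0, 1.0, -0.0, 0.0]
contact_force: [1.0, -1.0, 3.7]
finger_gap: 0.0544
```

Emit:
{"op": "apply_moves", "data": {
  "motion": [
    {"gripper":1,"translation":[0,0,0.1],"spin":0},
    {"gripper":1,"translation":[0,0,0],"spin":0},
    {"gripper":1,"translation":[0,0,0],"spin":0}
  ]
}}

```text
clock: 16.1
eef_pos: [0.6263, 0.0069, 0.101]
tcp_rot: [0.0, 1.0, -0.0, 0.0]
contact_force: [-1.1, 0.2, 5.9]
finger_gap: 0.0539
```

Emit:
{"op": "apply_moves", "data": {
  "motion": [
    {"gripper":1,"translation":[0,0,0.1],"spin":0},
    {"gripper":1,"translation":[0,0,0],"spin":0},
    {"gripper":1,"translation":[0,0,0],"spin":0}
  ]
}}

```text
clock: 16.4
eef_pos: [0.6263, 0.0069, 0.1009]
tcp_rot: [0.0, 1.0, -0.0, 0.001]
contact_force: [-2.5, 1.2, 9.8]
finger_gap: 0.0544
```

Z stopped at 0.1009, the predicted seated height, at about 12 N. I'll unload, release and retreat.

Emit:
{"op": "apply_moves", "data": {
  "motion": [
    {"gripper":1,"translation":[0,0,-0.2],"spin":0},
    {"gripper":1,"translation":[0,0,0],"spin":0},
    {"gripper":0.6,"translation":[0,0,0],"spin":0},
    {"gripper":0.3,"translation":[0,0,0],"spin":0},
    {"gripper":0,"translation":[0,0,0],"spin":0}
  ],
  "squeeze": 20
}}

```text
clock: 16.9
eef_pos: [0.6256, 0.007, 0.0997]
tcp_rot: [0.0, 1.0, 0.0, -0.001]
contact_force: [-0.4, -0.6, 0.1]
finger_gap: 0.0728
```

Emit:
{"op": "apply_moves", "data": {
  "motion": [
    {"gripper":0,"translation":[0,0,0],"spin":0},
    {"gripper":0,"translation":[0,0,0],"spin":0},
    {"gripper":0,"translation":[0,0,0],"spin":0}
  ]
}}

```text
clock: 17.2
eef_pos: [0.6261, 0.007, 0.1006]
tcp_rot: [0.0, 1.0, 0.0, -0.0]
contact_force: [0.7, -0.5, -0.3]
finger_gap: 0.0855
```

```bash
python3 -c "
from h import *
plan([.6255,.0070,.22],90)
snap('w8')"
```

```text
t 17.2 pos [0.6261 0.007  0.1006] yaw 89.95 F [ 0.72 -0.52 -0.31] gap 0.0855
 delta cm [  0.06   0.   -11.94] spin -0.05
w8 [0.6261 0.007  0.1006]
```

View pics/w8.png

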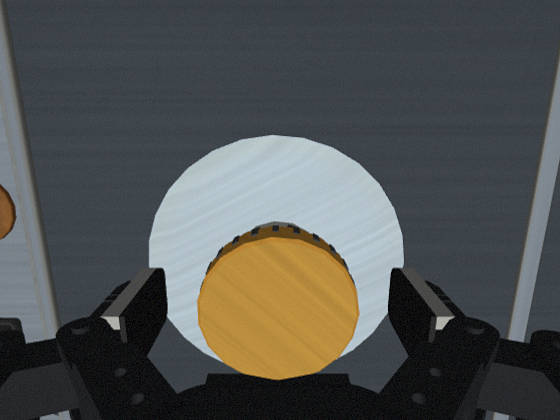

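Emit:
{"op": "apply_moves", "data": {
  "motion": [
    {"gripper":0,"translation":[0,0,-2],"spin":0},
    {"gripper":0,"translation":[0,0,-4],"spin":0},
    {"gripper":0,"translation":[0,0,-4],"spin":0},
    {"gripper":1,"translation":[3.75,2.85,-1],"spin":0},
    {"gripper":1,"translation":[3.75,2.85,0],"spin":0}
  ]
}}

```text
clock: 17.75
eef_pos: [0.5519, 0.0641, 0.2136]
tcp_rot: [0.001, 1.0, 0.0, 0.002]
contact_force: [-0.2, 1.3, 0.1]
finger_gap: 0.0587
```

Emit:
{"op": "apply_moves", "data": {
  "motion": [
    {"gripper":1,"translation":[3.75,2.85,0],"spin":0},
    {"gripper":1,"translation":[3.75,2.85,0],"spin":0},
    {"gripper":1,"translation":[0,0,0],"spin":0},
    {"gripper":1,"translation":[0,0,0],"spin":0},
    {"gripper":1,"translation":[0,0,0],"spin":0}
  ]
}}

```text
clock: 18.25
eef_pos: [0.4768, 0.1207, 0.211]
tcp_rot: [0.001, 1.0, -0.0, 0.0]
contact_force: [0.2, -0.5, -0.4]
finger_gap: -0.0001
```

```bash
python3 -c "
from h import *
plan([.4755,.1205,.22],90)
snap('w9')
from bench import robot
p=robot.snapshot('scene');cv2.imwrite('pics/s4.png',cv2.resize(p['pixels'][210:310,230:350,::-1],None,fx=5,fy=5,interpolation=2))
"
```

```text
t 18.25 pos [0.4768 0.1207 0.211 ] yaw 89.93 F [ 0.18 -0.47 -0.44] gap -0.0001
 delta cm [ 0.13 -0.02 -0.9 ] spin -0.07
w9 [0.4768 0.1207 0.211 ]
```

View pics/w9.png

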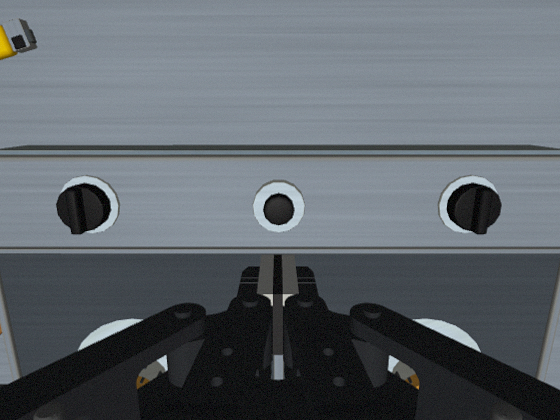

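View pics/s4.png

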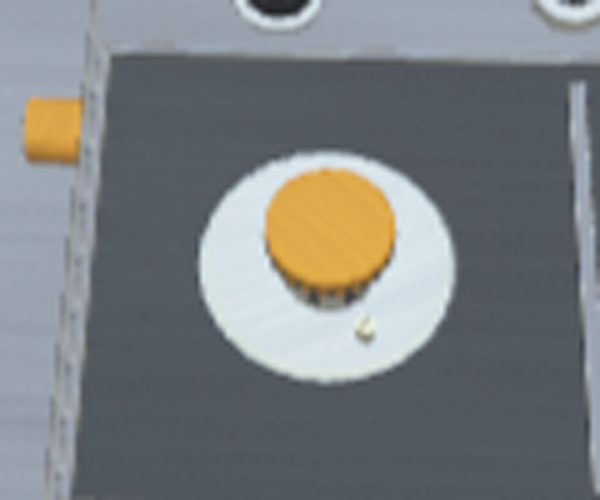

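```bash
python3 -c "
from h import *
X,_=wbp('w9',(278.5,209),.107);print(X,_)
plan([X[0],X[1],.112],90)"
```

```text
[0.47480996 0.12034944 0.107     ] [ 0.00209582 -0.00031257  0.10403055]
t 18.35 pos [0.477  0.1204 0.2107] yaw 89.87 F [ 0.31 -0.07 -0.16] gap -0.0002
 delta cm [ 0.22 -0.    9.87] spin -0.13
```

Emit:
{"op": "apply_moves", "data": {
  "motion": [
    {"gripper":1,"translation":[0.2,0.08,2.5],"spin":0},
    {"gripper":1,"translation":[0,0,3],"spin":0},
    {"gripper":1,"translation":[0,0,2.5],"spin":0},
    {"gripper":1,"translation":[0,0,1],"spin":0},
    {"gripper":1,"translation":[0,0,0],"spin":0}
  ]
}}

```text
clock: 18.85
eef_pos: [0.4738, 0.1212, 0.1191]
tcp_rot: [0.001, 1.0, -0.0, -0.002]
contact_force: [-0.4, 0.1, -0.0]
finger_gap: 0.0002
```

Emit:
{"op": "apply_moves", "data": {
  "motion": [
    {"gripper":1,"translation":[0,0,0],"spin":0},
    {"gripper":1,"translation":[0,0,0],"spin":0},
    {"gripper":1,"translation":[0,0,0.2],"spin":0},
    {"gripper":1,"translation":[0,0,0.2],"spin":0},
    {"gripper":1,"translation":[0,0,0.2],"spin":0}
  ]
}}

```text
clock: 19.35
eef_pos: [0.4744, 0.122, 0.1151]
tcp_rot: [0.0, 1.0, 0.0, 0.0]
contact_force: [0.4, -0.5, -0.9]
finger_gap: -0.0003
```

Emit:
{"op": "apply_moves", "data": {
  "motion": [
    {"gripper":1,"translation":[0,0,0.2],"spin":0},
    {"gripper":1,"translation":[0,0,0.2],"spin":0},
    {"gripper":1,"translation":[0,0,0],"spin":0},
    {"gripper":1,"translation":[0,0,0],"spin":0}
  ]
}}

```text
clock: 19.75
eef_pos: [0.4742, 0.1219, 0.1108]
tcp_rot: [0.0, 1.0, -0.0, -0.0]
contact_force: [-0.6, 0.2, -0.2]
finger_gap: 0.0003
```

Emit:
{"op": "apply_moves", "data": {
  "motion": [
    {"gripper":1,"translation":[0,0,0.2],"spin":0},
    {"gripper":1,"translation":[0,0,0.2],"spin":0},
    {"gripper":1,"translation":[0,0,0.2],"spin":0},
    {"gripper":1,"translation":[0,0,0],"spin":0},
    {"gripper":1,"translation":[0,0,0],"spin":0}
  ]
}}

```text
clock: 20.25
eef_pos: [0.4744, 0.1219, 0.1053]
tcp_rot: [0.0, 1.0, 0.0, 0.0]
contact_force: [-1.2, 0.3, 3.8]
finger_gap: 0.0002
```

Emit:
{"op": "apply_moves", "data": {
  "motion": [
    {"gripper":1,"translation":[0,0,0.2],"spin":0},
    {"gripper":1,"translation":[0,0,0.2],"spin":0},
    {"gripper":1,"translation":[0,0,0],"spin":0},
    {"gripper":1,"translation":[0,0,0],"spin":0}
  ]
}}

```text
clock: 20.65
eef_pos: [0.4744, 0.122, 0.1015]
tcp_rot: [0.0, 1.0, 0.0, 0.0]
contact_force: [-2.3, -0.4, 6.7]
finger_gap: 0.0
```

Emit:
{"op": "apply_moves", "data": {
  "motion": [
    {"gripper":1,"translation":[0,0,0.1],"spin":0},
    {"gripper":1,"translation":[0,0,0.1],"spin":0},
    {"gripper":1,"translation":[0,0,0.1],"spin":0},
    {"gripper":1,"translation":[0,0,0],"spin":0},
    {"gripper":1,"translation":[0,0,0],"spin":0}
  ]
}}

```text
clock: 21.15
eef_pos: [0.4745, 0.122, 0.1009]
tcp_rot: [0.0, 1.0, 0.0, 0.001]
contact_force: [-7.3, -1.6, 17.2]
finger_gap: -0.0004
```

Emit:
{"op": "apply_moves", "data": {
  "motion": [
    {"gripper":1,"translation":[0,0,0.2],"spin":0},
    {"gripper":1,"translation":[0,0,0],"spin":0},
    {"gripper":1,"translation":[0,0,0],"spin":0}
  ]
}}

```text
clock: 21.45
eef_pos: [0.4746, 0.122, 0.1008]
tcp_rot: [0.0, 1.0, 0.0, 0.002]
contact_force: [-12.4, -2.2, 25.9]
finger_gap: 0.0001
```

The button is bottomed: z stays at 0.1008 while the force rises well past 7 N. I'll release it and retreat.

Emit:
{"op": "apply_moves", "data": {
  "motion": [
    {"gripper":1,"translation":[0,0,-0.5],"spin":0},
    {"gripper":1,"translation":[0,0,-1],"spin":0},
    {"gripper":1,"translation":[0,0,-3],"spin":0},
    {"gripper":1,"translation":[0,0,-4],"spin":0},
    {"gripper":1,"translation":[0,0,-3],"spin":0}
  ]
}}

```text
clock: 21.95
eef_pos: [0.4743, 0.1219, 0.2124]
tcp_rot: [0.0, 1.0, 0.0, 0.0]
contact_force: [1.4, 0.4, 0.9]
finger_gap: 0.0001
```

Emit:
{"op": "apply_moves", "data": {
  "motion": [
    {"gripper":1,"translation":[0,4,0],"spin":0},
    {"gripper":1,"translation":[0,4,0],"spin":0},
    {"gripper":1,"translation":[0,0,0],"spin":0},
    {"gripper":1,"translation":[0,0,0],"spin":0},
    {"gripper":1,"translation":[0,0,0],"spin":0}
  ]
}}

```text
clock: 22.45
eef_pos: [0.4743, 0.2013, 0.2103]
tcp_rot: [0.001, 1.0, -0.0, -0.0]
contact_force: [-0.3, 0.2, -0.4]
finger_gap: -0.0002
```

```bash
python3 -c "
from h import *
plan([.4755,.1205,.22],90)
snap('w10')
from bench import robot
p=robot.snapshot('scene');cv2.imwrite('pics/s5.png',p['pixels'][:,:,::-1])
cv2.imwrite('pics/s5c.png',cv2.resize(p['pixels'][195:315,250:370,::-1],None,fx=5,fy=5,interpolation=2))
"
```

```text
t 22.45 pos [0.4743 0.2013 0.2103] yaw 89.93 F [-0.33  0.19 -0.44] gap -0.0002
 delta cm [-0.13 -8.08 -0.96] spin -0.07
w10 [0.4743 0.2013 0.2103]
```

View pics/w10.png

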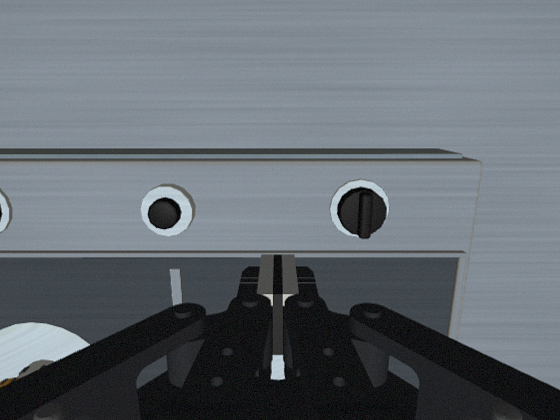

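View pics/s5.png

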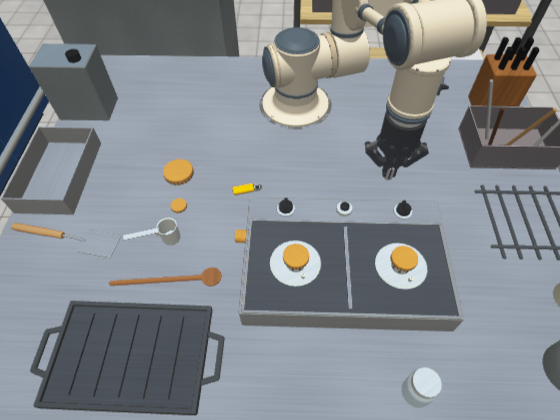

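View pics/s5c.png

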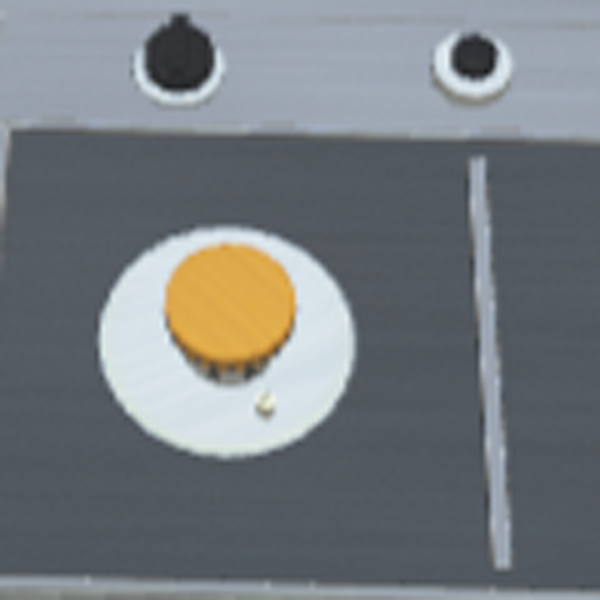

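The cap (296,257) looks like the fitted one (404,259). The cup (168,231) is upright, the spoon and lighter are where they were, and the button is up.

```bash
python3 -c "
from bench import robot
print(robot.sign_off())"
```

```text
the job is handed in; nothing more can be done
None
```

I took the cap off the cup, found the burner hole with its stem, pressed it fully home, pushed the igniter to the bottom and let it go. The job is handed in at about 22.5 s; the sign-off gave no verdict.

- **Cap:** the stem dropped in on the first try, and the clip showed as a rise of about 7 N. The downward travel stopped at TCP z 0.1009 m, right on the predicted seated height, with about 12 N measured. In the last picture the cap looks level and seated like the fitted one.
- **Igniter:** it went about 6 mm down and stopped there, with the force rising to 26 N, well past the 7 N it needs. I pushed harder than necessary to be sure. It looks sprung back up.
- **Surroundings:** the cup is upright, the spoon and lighter show no visible shift, and the gripper ended clear of everything with about zero contact force.
- **Disagreement:** the cameras gave hole positions up to about 2 mm apart in y. I aimed between them and relied on force during insertion, where side loads reached only about 4 N.

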